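Wedge the pressure plate of a leather press off a pressed insole and hold it

TASK

The insole in the little screw press is done: back the press screw off by about a quarter turn anticlockwise (seen from above) with its wing knob so that the pressure plate is free to rise, then push the tapered wooden wedge, thin end first and flat along the bed, in under the plate's open front edge until the plate just lifts clear of the insole, by about 3 mm. Finish there, with the wedge still held in the gripper under the raised plate, so that a workmate can draw the insole out. The wedge alone must carry the plate: keep the gripper off the plate, do not shift the insole, and leave the other things on the bench where they are.

Things in the scene. Friction and masses are not known exactly. Their poses are not given: they have to be found in the camera images.
- press: Green cast C-frame hand screw press bolted to the bench. Origin: on the bench under the screw axis; x points from its open front (-x) to the spine (x 75 to 123 mm), z up. The arm of the C runs from the spine over the plate to the screw: underside 110 mm, boss of radius 27 mm up to 156 mm above the bench. The plate's front edge is at x = -70 mm, the bed's at -120 mm.
- bed: The press's flat bed, same origin and axes as the press: 240 (x) by 124 (y) mm, top 32 mm above the bench, 50 mm of it bare in front of the plate. Two 10 mm guide pins stand through the plate at x = -45, y = +-48 mm, up to 90 mm above the bench. Bolted lugs 14 mm high reach out to y = +-89 mm at x = 30 to 90 mm.
- plate: Aluminium pressure plate, 140 (x) by 120 (y) by 16 mm, 0.6 to 0.85 kg; slides only up and down, always level. Origin: centre of its underside, axes as the press. At the start it rests on the insole, its underside 37 mm above the bench and 5 mm above the bed, and the screw's foot on the steel pad at its middle keeps it from rising.
- plate_front (a point): Middle of the plate's lower front edge (x = -70 mm, y = 0 in the press's frame); 37 mm above the bench while the plate is down, 40 mm when it is raised by 3 mm.
- screw: The vertical steel press screw with its foot; it carries the wing knob. Origin: centre of the foot's underside, 61 mm above the bench at the start. It has a steep thread and rises 5.7 mm per radian that the knob is turned anticlockwise; it stays where it is left.
- wing (a joint): Turn of the wing knob in rad: about 0 = screwed down on the plate (start), grows anticlockwise seen from above, stop at 1.8. A quarter turn (1.57) lifts the foot 9 mm; it needs about 0.25 Nm.
- wing_grip (a point): Grip point of the wing knob on the screw axis, 206 mm above the bench at the start, rising with the screw. The knob is a dark steel bar, 70 mm long (this point's x), 16 mm thick (y; 19 mm at its ends), 32 mm high (184 to 216 mm above the bench), on a hub 30 mm wide. At the start the bar lies along the press's x axis.
- wedge: Tapered beech wedge, 140 (x) by 32 (y) mm, ~60 g, flat on the bench, thin end roughly to +y. Origin: centre of its underside, z up. x -70 to -30 mm: butt 19.5 mm high, gripped across the 32 mm; from there the top slopes (17 mm in 100) to 2.5 mm at the thin end, x = 70. On the bed it meets the plate 15 mm past the plate's edge, then lifts it 0.17 mm per mm: 32 mm past the edge lifts 3 mm.
- wedge_tip (a point): Middle of the wedge's thin end, on its underside (x = +70 mm in the wedge's frame). Pushing it in under the freed plate takes about 10 to 18 N; the wedge stays put by friction when the push stops.
- insole: Brown fibreboard insole, 197 mm long by 74 mm, 5 mm thick, lying on the bed under the rear half of the plate and sticking out on both sides. Origin: middle of its underside; it lies across the press, its front border 11 mm in front of the screw axis (x = -11 mm in the press's frame).
- strip: Plain packing strip of the same beech, 140 by 32 by 19.5 mm, not tapered. Not needed. It lies near the wedge; the two may have changed places. Origin: centre of its underside.
- jar: Small glass jar with a lid, 60 mm wide, 70 mm high. Leave it alone.
- tin: Tin, 76 mm wide, 100 mm high. Leave it alone.
- hammer: Hammer lying on the bench, 240 mm long. Leave it alone.
- die: Round steel cutting die (ring), 80 mm wide, 19 mm high. Leave it alone.
- wax: Block of wax, 70 by 45 by 25 mm. Leave it alone.
There are look-alikes about, which are no part of the job. Leave any pink or purple look-alike of the wedge alone.

How it is judged:
On the way:
1. the screw is backed off (wing turned at least 1.1 rad) with the plate still down (value of joint wing above 1.1 rad and z of plate_front in the frame of press below 0.0378 m), for 0.2 s.
At the end, for the whole second after the job is handed in: Plate still, 1.2 to 5 mm above where it rested, clear of insole, screw and gripper, carried by the wedge; wedge flat (0.1 rad) on the bed, held by the fingers; wing still turned 1.1 rad or more; insole moved under 15 mm, other loose things under 30 mm (z of plate_front in the frame of press between 0.0382 and 0.042 m and linear speed of each of plate, wedge below 0.01 m/s and value of joint wing above 1.1 rad and contact force between each of screw, the arm, the fingers, strip and plate below 0.3 N and contact force between plate and insole below 0.3 N and contact force between wedge and plate above 2 N and contact force between wedge and bed above 1 N and angle between wedge's own z axis and vertical below 0.1 rad and contact force between the fingers and wedge above 2 N and distance of insole from where it was at the start of the episode below 0.015 m and distance of each of strip, jar, tin, hammer, die, wax from where it was at the start of the episode below 0.03 m); the arm keeps its last pose, push and grip.
It fails at once if the gripper or arm touches the pressure plate with more than 3 N (contact force between any of the arm, the fingers and plate above 3 N).
It fails at once if the insole is shifted by more than 15 mm (distance of insole from where it was at the start of the episode above 0.015 m).
It fails at once if another thing on the bench is moved by more than 30 mm (distance of any of strip, jar, tin, hammer, die, wax from where it was at the start of the episode above 0.03 m).
It also fails if it takes over 54 s, if anything falls off the work surface, if the arm or the gripper's body presses on something with over 40 N, if the wrist force passes 120 N, or if a joint passes its speed limit or range.

ROBOT

A 6-joint arm with a two-finger parallel gripper is mounted at the origin on the work surface. World frame = base frame: x ahead of the robot, y to its left, z up, the work surface at z = 0. Lengths are in m, angles in rad, forces in N, time in s.
With the tool pointing down it reaches from about 0.35 to 0.85 m from the base axis. Payload 8.1 kg.
Tool frame: the origin (TCP) lies on the mounting face of the last link; the fingertips stand 186 mm ahead of it and the grasp point (between the pads) lies 167 mm ahead of it (robot.finger_overhang is the distance from the TCP to the fingertips, in m); z points along the fingers, y is the line along which they close (so a half turn about z gives the same grasp; the last joint's range is limited). The gripper opens to 93 mm and grips with 3 to 60 N. Pads are 15 mm wide; open, the fingers measure 128 mm over their backs; the gripper's body (75 mm by 188 mm) begins 65 mm behind the grasp point.
Start: joints at [1.238, 0.13, 1.488, -0, 1.523, -0.085], TCP at [0.147, 0.582, 0.405] pointing down, gripper open.
Joint ranges: [-2.96, 2.96], [-0.89, 2.26], [0.02, 2.5], [-1.34, 4.48], [0, 2.73], [-2.66, 2.66]. Speed limits (rad/s): [2.39, 2.39, 2.79, 3.14, 3.14, 3.14].

INTERFACE

Orientations are given as a rotation vector (axis times angle).
In Python, from plant import readout, read_camera, get_calibration, job, robot gives the robot as it stands.
- The arm moves only by the shell command python3 -m handwheel 'ROWS' [FORCE]. ROWS is JSON, a list of rows, each a list of 5 numbers: the shift along the world's x, y, z in cm, then the turn about the world's z in rad, then the closure, from 0 (fully open) to 1 (shut). In form: [[tx, ty, tz, spin, gripper], ...]. A call has 1 to 10 rows; each row shifts and turns the commanded pose from where the row before left it; what a row does not reach is not made up. A row lasts 1/8 s, in which the tool goes at most 62.5 mm and 10.7 degrees, less where a joint would pass 70% of its speed; a pose out of reach is approached as far as the arm can. A call is refused whole if a number of a shift passes 6.25 or a number of a turn 0.188, either way. A call with a gripper value outside its range is refused whole. The fingers move at their own pace and stop on an object; FORCE is the grip in N (left out, the last holds). Time passes only in rows, so rows that do not move let the fingers close. It gives the time, the measured TCP pose, the force, the opening and the grip force at its end, in the units of the state.
- readout.read_state(): the state, without advancing time (a new reading comes with each control period).
- read_camera(name): name is "side" or "top" or "wrist"; returns the picture (480x640x3 uint8, red, green, blue); there is no depth.
- get_calibration(name): a dict with "fovy" (degrees; the focal length in pixels is half the picture's height over the tangent of half this angle, whatever the lens; pixels are square), "cx", "cy" (the principal point, pixels), "pose" (4x4, takes a point from camera to world coordinates). Camera axes: x right, y down, z forward; pixel columns grow to the right and rows downward; lengths in m; the calibration is good to about 2 mm. A picture is of the moment at which its call begins: read the wrist's pose just before it. get_calibration takes no time and is no camera call; for the wrist camera it gives the pose at the moment of the call.
- job.close_job(): hands the job in; it is judged then, once.
The state is a dict: "t": time; "q": joint angles; "dq": joint speeds; "joint_torque": joint torques, N m; "tool_pos": TCP position; "orientation": TCP orientation; "force": force on the tool from outside, world axes, zero at the start; "wrist_torque": the same for the moment, N m; "opening": finger opening in m; "gripper_force": force on a finger pad.
Only numpy, scipy, OpenCV 4.12 (cv2) and the standard library are available. Lean on these libraries where they do the work, as an engineer would, in place of code of your own. Each camera call takes 0.05 s, during which the arm holds its last target. There are 200 camera calls.

## Working session

There is one attempt and no reset: what is moved stays moved. The work goes in short steps, Python scripts to look and compute and a shell command to move; the robot and the scene stay as the last step left them, time stands still between calls to the robot, and variables do not carry over. Pictures are saved under pics/ and viewed, at most 10 in all, crops included, and the job is handed in when it is done.

```bash
ls && mkdir -p pics
cat > h.py <<'E'
import numpy as np, cv2
from plant import readout, read_camera, get_calibration, job, robot
def K(c):
    f=240/np.tan(np.radians(c["fovy"])/2); return f,c["cx"],c["cy"],np.array(c["pose"])
def ray(c,u,v,z):
    f,cx,cy,P=K(c); d=P[:3,:3]@np.array([(u-cx)/f,(v-cy)/f,1]); o=P[:3,3]
    return o+d*(z-o[2])/d[2]
def proj(c,p):
    f,cx,cy,P=K(c); q=P[:3,:3].T@(np.array(p)-P[:3,3]); return np.array([cx+f*q[0]/q[2],cy+f*q[1]/q[2]])
def grab(n,name):
    c=get_calibration(n); im=read_camera(n); cv2.imwrite(f"pics/{name}.png",im[:,:,::-1]); return im,c
E
python3 - <<'E'
from h import *
for n in ["top","side"]:
    im,c=grab(n,n+"0"); print(n,K(c))
s=readout.read_state(); print(s["t"],s["opening"],s["orientation"],s["tool_pos"],s["force"])
E
```

```text
pics
top (np.float64(524.7214657564156), 314.7751796699534, 239.43866965274296, array([[ 0.00384116, -0.99835097,  0.05727633,  0.40927932],
       [-0.99997953, -0.0035417 ,  0.00532905, -0.03827402],
       [-0.0051174 , -0.05729563, -0.99834414,  1.56325376],
       [ 0.        ,  0.        ,  0.        ,  1.        ]]))
side (np.float64(555.7276995643841), 321.77681211652447, 231.62346264353636, array([[ 0.89363087, -0.31510173,  0.31958529,  0.08207832],
       [-0.4486522 , -0.64564182,  0.61794647, -0.79300707],
       [ 0.01162163, -0.69559869, -0.71833655,  1.03839065],
       [ 0.        ,  0.        ,  0.        ,  1.        ]]))
0.1 0.09298558544724839 [-3.88160947e-01 -3.11720010e+00  2.54107322e-03] [0.14707909 0.58148881 0.40379618] [ 0.01545499  0.860123   -0.06541869]
```

View pics/top0.png

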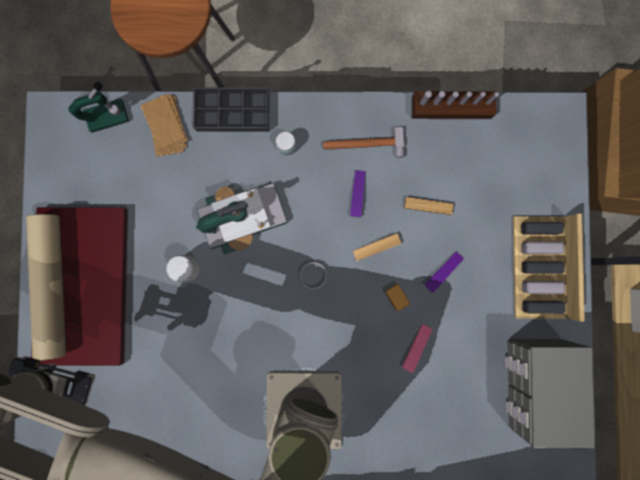

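View pics/side0.png

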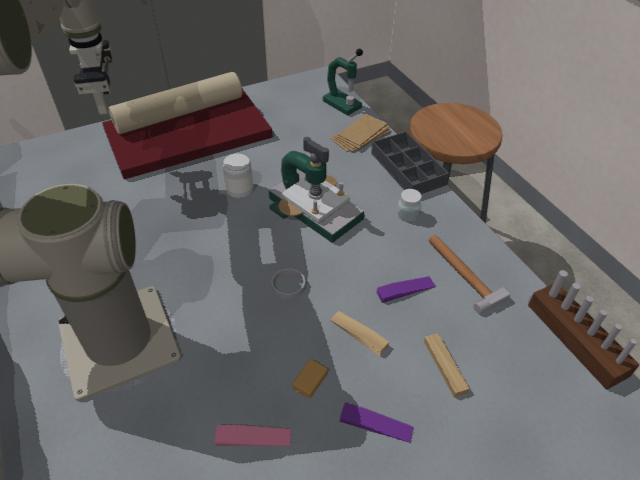

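The top view shows the press at about (240,213), its open front to the right. There are two beech pieces, A at (378,247) and B at (429,205). Side view has A at (360,333) and B at (447,365), and the purple and pink pieces are decoys. I'll confirm which is the wedge, and see the press, in one enlarged crop.

Run:
```python
from h import *
s=cv2.imread("pics/side0.png"); t=cv2.imread("pics/top0.png")
a=cv2.resize(s[300:400,320:480],(400,250),interpolation=cv2.INTER_CUBIC)
b=cv2.resize(t[190:270,340:468],(400,250),interpolation=cv2.INTER_CUBIC)
c=cv2.resize(s[130:240,260:370],(350,350),interpolation=cv2.INTER_CUBIC)
d=cv2.resize(t[165:265,180:308],(448,350),interpolation=cv2.INTER_CUBIC)
cv2.imwrite("pics/crop1.png",np.vstack([np.hstack([a,b]),np.hstack([c,d])[:,:800] if 0 else cv2.resize(np.hstack([c,d]),(800,350))]))
ct=get_calibration("top")
hsv=cv2.cvtColor(t,cv2.COLOR_BGR2HSV)
for n,(x,y) in dict(A=(378,247),B=(429,205)).items():
    m=np.zeros(t.shape[:2],np.uint8); 
    roi=(slice(y-22,y+22),slice(x-34,x+34))
    m[roi]=cv2.inRange(hsv,(8,70,90),(25,255,255))[roi]
    cn=max(cv2.findContours(m,0,1)[0],key=cv2.contourArea)
    r=cv2.minAreaRect(cn); bp=cv2.boxPoints(r)
    print(n,hsv[y,x],r,[ray(ct,*p,0.012)[:2].round(4).tolist() for p in bp],ray(ct,*r[0],0.012).round(4))
print("press approx",ray(ct,240,213,.05))
```

```text
A [ 17 117 186] ((376.637939453125, 246.34478759765625), (11.141719818115234, 48.0950927734375), 68.19859313964844) [[0.4671, -0.1409], [0.5205, -0.2731], [0.4899, -0.2852], [0.4366, -0.1531]] [ 0.4785 -0.213   0.012 ]
B [ 17 118 186] ((428.669921875, 205.2004852294922), (48.06230926513672, 11.669448852539062), 8.53076457977295) [[0.5945, -0.2947], [0.629, -0.3], [0.6081, -0.4409], [0.5737, -0.4354]] [ 0.6013 -0.3678  0.012 ]
press approx [0.57210425 0.18688837 0.05      ]
```

View pics/crop1.png

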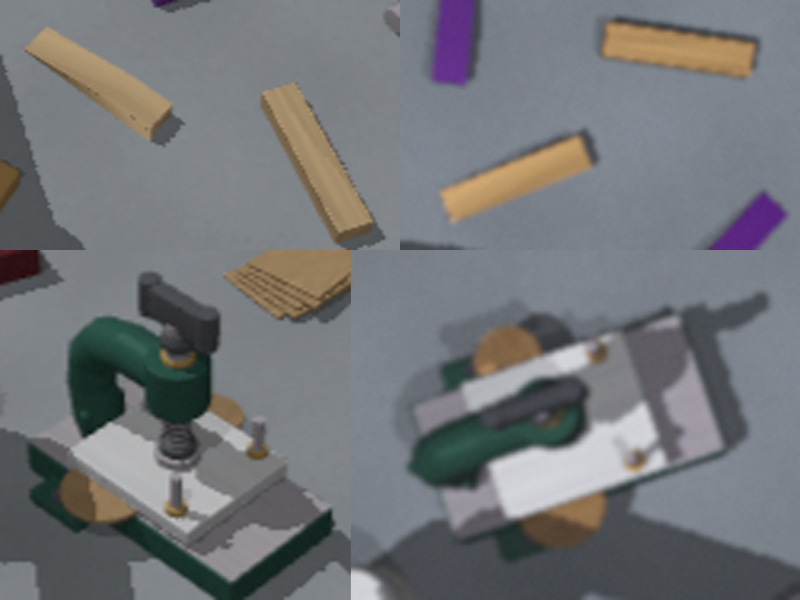

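Top left and top right of the crop: A has a tapering side face, thin end at upper left (+y), so A is the wedge. B has a constant height, so it is the strip. The bed corners in the top view are about (274,183), (287,221), (198,210) and (210,248).

```bash
cat >> h.py <<'E'
def fit2(src,dst):
    src=np.array(src);dst=np.array(dst);a=src-src.mean(0);b=dst-dst.mean(0)
    th=np.arctan2((a[:,0]*b[:,1]-a[:,1]*b[:,0]).sum(),(a*b).sum())
    R=np.array([[np.cos(th),-np.sin(th)],[np.sin(th),np.cos(th)]])
    t=dst.mean(0)-R@src.mean(0); return th,R,t,(src@R.T+t-dst)
E
python3 - <<'E'
from h import *
ct=get_calibration("top")
px=[(273.8,182.7),(286.6,221.3),(198.2,210.1),(209.6,247.9)]
w=[ray(ct,*p,.032)[:2] for p in px]
th,R,t,e=fit2([(-.12,-.062),(-.12,.062),(.12,-.062),(.12,.062)],w)
print(np.round(w,4).tolist());print(th,t,e)
# wedge check w/ side view: predicted outline px
cw=get_calibration("wrist"); s=readout.read_state()
from scipy.spatial.transform import Rotation as Ro
T=np.eye(4);T[:3,:3]=Ro.from_rotvec(s["orientation"]).as_matrix();T[:3,3]=s["tool_pos"]
print("cam in tool\n",(np.linalg.inv(T)@np.array(cw["pose"])).round(3), cw["fovy"],cw["cx"],cw["cy"]); print(T.round(3))
im,_=grab("wrist","w0")
E
```

```text
[[0.6639, 0.0911], [0.5501, 0.0526], [0.5822, 0.3125], [0.4713, 0.2773]]
1.9104121339107398 [0.56686124 0.18337766] [[ 0.00136626 -0.00022683]
 [-0.00168661 -0.00307096]
 [ 0.00315541  0.00469947]
 [-0.00283506 -0.00140168]]
cam in tool
 [[-0.    -0.961 -0.277  0.076]
 [ 1.    -0.    -0.     0.001]
 [ 0.    -0.277  0.961  0.02 ]
 [ 0.     0.     0.     1.   ]] 64.3778684476514 319.8607897645288 235.6988447494536
[[-0.969  0.245 -0.001  0.147]
 [ 0.245  0.969 -0.002  0.581]
 [ 0.    -0.002 -1.     0.404]
 [ 0.     0.     0.     1.   ]]
```

```bash
python3 -m handwheel '[[4.2,-4,0.9,-0.1,0],[4.2,-4,0.9,-0.1,0],[4.2,-4,0.9,-0.1,0],[4.2,-4,0.9,-0.1,0],[4.2,-4,0.9,-0.1,0],[4.2,-4,0.9,-0.1,0],[4.2,-4,0.9,-0.1,0],[4.2,-4,0.9,-0.1,0],[4.2,-4,0.9,-0.1,0],[4.2,-4,0.9,-0.08,0]]' 40
python3 -m handwheel '[[0,0,0,0,0],[0,0,0,0,0]]'
python3 - <<'E'
from h import *
s=readout.read_state(); print(s["t"],s["tool_pos"],s["q"])
im,c=grab("wrist","w1"); 
for p in [(.567,.183,.216),(.567,.183,.032)]: print(proj(c,p))
E
```

```text
t: 1.4
tool_pos: [0.5682, 0.1801, 0.4948]
orientation: [-1.813, -2.565, 0.0]
force: [0.6, 1.2, -0.4]
opening: 0.0928
gripper_force: 0.0
t: 1.65
tool_pos: [0.5671, 0.1817, 0.4941]
orientation: [-1.809, -2.567, 0.001]
force: [-1.1, -0.8, -0.4]
opening: 0.0929
gripper_force: 0.0
1.65 [0.56705617 0.18169483 0.49410771] [ 2.23835996e-01  9.94747794e-02  1.36030580e+00  4.82668733e-04
  1.68302698e+00 -1.19047501e-01]
[319.45116209 237.88961113]
[319.63442912 193.58884571]
```

View pics/w1.png

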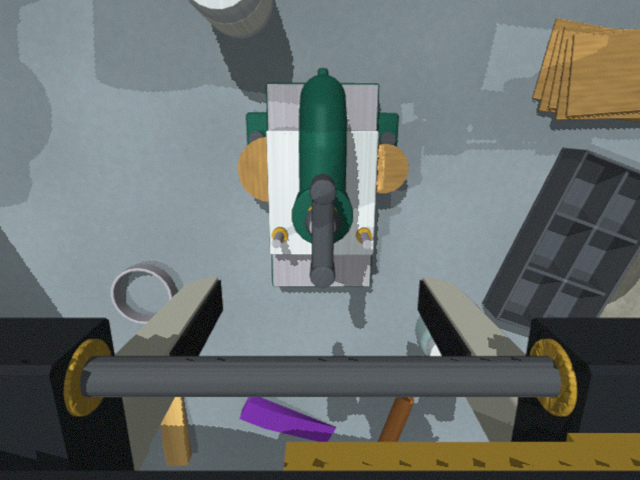

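Wrist view: press upright in the image with its front facing down. The wing bar runs from about (323,180) to (321,281), and the bed corners are (267,84), (380,84), (273,286) and (371,288).

Run:
```python
from h import *
c=get_calibration("wrist"); im=cv2.imread("pics/w1.png")
w=[ray(c,*p,.032)[:2] for p in [(273,286),(371,288),(267,84),(380,84)]]
# image left = ? use geometry: front corners, sign of y decided by fit residual
for s in (1,-1):
    th,R,t,e=fit2([(-.12,s*.062),(-.12,-s*.062),(.12,s*.062),(.12,-s*.062)],w)
    print(s,th,t,e.round(4).tolist())
g=cv2.cvtColor(im,cv2.COLOR_BGR2HSV)
for v in (200,220,235,250,265,285,70,100,150): print(v,[int(x) for x in im[v,255:390:5,1]])
a=ray(c,323,180,.213);b=ray(c,321,281,.213);print(a,b,np.linalg.norm(a-b),(a+b)/2,np.arctan2(*(a-b)[1::-1]))
T=np.array(c["pose"]); print("tool yaw y",np.arctan2(T[1,0],T[0,0]))
```

```text
1 1.9083791930998215 [0.56983679 0.18547442] [[0.0001, -0.002], [0.0003, 0.0001], [-0.0011, 0.0011], [0.0007, 0.0009]]
-1 1.9118247254084824 [0.56983679 0.18547442] [[0.1174, 0.0394], [-0.1163, -0.041], [0.1155, 0.0422], [-0.1166, -0.0405]]
200 [101, 108, 140, 233, 230, 235, 234, 234, 148, 99, 96, 97, 74, 75, 72, 69, 46, 81, 79, 104, 117, 212, 213, 215, 128, 72, 71]
220 [163, 165, 164, 233, 230, 233, 234, 234, 101, 94, 74, 97, 76, 74, 78, 65, 48, 40, 44, 81, 151, 236, 238, 232, 77, 138, 137]
235 [159, 161, 159, 209, 128, 102, 135, 228, 234, 122, 94, 75, 85, 87, 87, 70, 43, 43, 117, 146, 130, 100, 119, 134, 73, 130, 141]
250 [164, 161, 161, 213, 228, 234, 153, 212, 236, 231, 233, 238, 83, 86, 90, 71, 154, 152, 150, 146, 144, 150, 146, 150, 73, 131, 159]
265 [161, 166, 162, 162, 176, 175, 176, 167, 117, 185, 176, 117, 83, 83, 88, 66, 100, 113, 106, 109, 109, 109, 107, 84, 78, 154, 151]
285 [161, 159, 164, 164, 175, 176, 179, 175, 180, 180, 177, 172, 101, 87, 84, 141, 177, 179, 106, 105, 108, 108, 179, 87, 153, 161, 158]
70 [77, 75, 76, 79, 79, 77, 76, 74, 141, 137, 138, 135, 134, 90, 78, 136, 134, 138, 137, 133, 134, 137, 135, 136, 135, 136, 139]
100 [93, 102, 95, 159, 156, 152, 153, 156, 153, 84, 74, 78, 82, 86, 88, 81, 75, 64, 76, 155, 163, 161, 156, 164, 161, 133, 133]
150 [145, 143, 145, 238, 233, 240, 240, 236, 236, 70, 88, 91, 98, 100, 91, 86, 77, 63, 38, 121, 190, 209, 212, 207, 211, 184, 126]
[0.55531972 0.22244967 0.213     ] [0.57920551 0.15187978 0.213     ] 0.07450261654346822 [0.56726261 0.18716473 0.213     ] 1.8971628043182944
tool yaw y 0.34392138680455264
```

```bash
python3 -m handwheel '[[0.1,0.4,-3,0,0.2],[0,0,-3,0,0.3],[0,0,-3,0,0.3],[0,0,-2,0,0.3],[0,0,-1.1,0,0.3],[0,0,0,0,0.3]]' 40
python3 -m handwheel '[[0,0,0,0,1],[0,0,0,0,1],[0,0,0,0,1],[0,0,0,0,1],[0,0,0,0,1],[0,0,0,0,1]]' 40
```

```text
t: 2.45
tool_pos: [0.5679, 0.186, 0.3734]
orientation: [-1.809, -2.568, 0.001]
force: [0.8, 0.3, 0.3]
opening: 0.0654
gripper_force: 0.0
t: 3.2
tool_pos: [0.5679, 0.1856, 0.3737]
orientation: [-1.81, -2.567, 0.001]
force: [-2.3, -1.1, 1.8]
opening: 0.0159
gripper_force: 40.0
```

```bash
python3 -m handwheel '[[0,0,0.1,0.17,1],[0,0,0.1,0.17,1],[0,0,0.1,0.17,1],[0,0,0.1,0.17,1],[0,0,0,0,1]]'
python3 -m handwheel '[[0,0,0.1,0.17,1],[0,0,0.1,0.17,1],[0,0,0.1,0.17,1],[0,0,0.1,0.17,1],[0,0,0.1,0.15,1],[0,0,0,0,1],[0,0,0,0,1]]'
```

```text
t: 3.82
tool_pos: [0.5679, 0.1856, 0.3776]
orientation: [-0.851, -3.023, 0.001]
force: [-3.1, -1.9, 2.2]
opening: 0.0154
gripper_force: 40.0
t: 4.7
tool_pos: [0.5679, 0.1855, 0.3824]
orientation: [0.434, -3.11, 0.001]
force: [-3.3, -2.6, 0.4]
opening: 0.016
gripper_force: 40.0
```

```bash
python3 -m handwheel '[[0,0,0,0,0.3],[0,0,0,0,0.3],[0,0,0,0,0.3],[0,0,2,0,0.3],[0,0,4,0,0.3],[0,0,2,0,0.3]]'
python3 -m handwheel '[[-0.7,-4.4,0,-0.147,0],[-0.7,-4.4,0,-0.147,0],[-0.7,-4.4,0,-0.147,0],[-0.7,-4.4,0,-0.147,0],[-0.7,-4.4,0,-0.147,0],[-0.7,-4.4,-1,-0.147,0],[-0.7,-4.4,-1,-0.147,0],[-0.7,-4.4,-1,-0.147,0],[-0.7,-4.4,-1,-0.147,0],[-0.7,-4.4,0,-0.147,0]]'
python3 -m handwheel '[[0,0,0,0,0],[0,0,0,0,0]]'
python3 - <<'E'
from h import *
im,c=grab("wrist","w2"); grab("side","s2"); b=im[:,:,::-1]
hsv=cv2.cvtColor(b.copy(),cv2.COLOR_BGR2HSV)
m=cv2.inRange(hsv,(12,60,90),(24,255,255)); m[300:]=0
cn=max(cv2.findContours(m,0,1)[0],key=cv2.contourArea); r=cv2.minAreaRect(cn); ap=cv2.approxPolyDP(cn,3,True)[:,0]
print(r,ap.tolist()); print([ray(c,*p,.0).round(4)[:2].tolist() for p in ap])
T=np.array(c["pose"]); print("yaw",np.arctan2(T[1,0],T[0,0]))
E
```

```text
t: 5.45
tool_pos: [0.5684, 0.1858, 0.467]
orientation: [-0.441, 3.105, 0.001]
force: [0.6, -0.2, 0.7]
opening: 0.0645
gripper_force: 0.0
t: 6.7
tool_pos: [0.4976, -0.2557, 0.4223]
orientation: [-1.764, -2.598, -0.0]
force: [-0.5, -0.1, 0.1]
opening: 0.0929
gripper_force: 0.0
t: 6.95
tool_pos: [0.4982, -0.2541, 0.4231]
orientation: [1.757, 2.604, 0.001]
force: [-0.0, 0.3, -0.2]
opening: 0.0936
gripper_force: 0.0
((314.9999694824219, 155.99996948242188), (141.99996948242188, 31.999996185302734), 90.0) [[299, 85], [300, 226], [330, 227], [331, 85]]
[[0.437, -0.1539], [0.4899, -0.2877], [0.5207, -0.2765], [0.4663, -0.142]]
yaw 0.3837394413298976
```

View pics/w2.png

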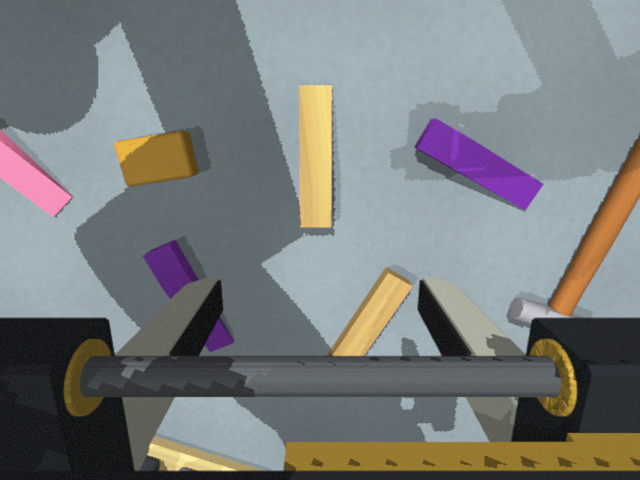

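The wedge lies at (315,156) in the wrist view, in line with the tool, with its thin end at the top (315,85) and butt at (315,227). The strip (370,320) and the purple decoy (190,295) stay clear of half-open fingers.

Run:
```python
from h import *
c=get_calibration("wrist")
a=ray(c,315.2,85,.0025)[:2]; b=ray(c,315.2,227.3,.0195)[:2]; d=(a-b)/np.linalg.norm(a-b)
s=readout.read_state(); 
yaw=np.arctan2(d[1],d[0]); g=b+.02*d
print(a,b,np.linalg.norm(a-b),"yaw",yaw,"grip",g,"shift cm",(g-np.array(s["tool_pos"][:2]))*100,"spin",yaw-np.pi/2-0.3837,"dz",(0.189-s["tool_pos"][2])*100)
```

```text
[ 0.45209734 -0.14745823] [ 0.50439822 -0.2773264 ] 0.14000400767625107 yaw 1.9536478350100426 grip [ 0.49692688 -0.25877433] shift cm [-0.15410717 -0.54221407] spin -0.0008484917848539664 dz -23.40754726228584
```

```bash
python3 -m handwheel '[[-0.2,-0.5,-4,0,0.4],[0,0,-5,0,0.4],[0,0,-5,0,0.4],[0,0,-4,0,0.4],[0,0,-3,0,0.4],[0,0,-1.5,0,0.4],[0,0,-0.9,0,0.4],[0,0,0,0,0.4]]'
python3 -m handwheel '[[0,0,0,0,1],[0,0,0,0,1],[0,0,0,0,1],[0,0,0,0,1],[0,0,0,0,1]]' 55
```

```text
t: 8.05
tool_pos: [0.4965, -0.2592, 0.1892]
orientation: [1.757, 2.604, 0.0]
force: [-0.3, -0.1, 0.6]
opening: 0.0558
gripper_force: 0.0
t: 8.68
tool_pos: [0.4964, -0.2595, 0.1894]
orientation: [1.757, 2.603, -0.0]
force: [-0.7, 0.1, 5.6]
opening: 0.0315
gripper_force: 55.0
```

```bash
python3 -m handwheel '[[0,0,2,0,1],[0,0,4,0,1],[0,0,3,0,1],[2,2.6,0,0,1],[2.6,3.4,0,-0.02,1],[3,4,0,-0.026,1],[3,4,0,0,1],[2.6,3.4,0,0,1],[2.4,3.4,0,0,1],[0,0,0,0,1]]'
python3 -m handwheel '[[0,0,0,0,1],[0,0,0,0,1]]'
python3 - <<'E'
from h import *
s=readout.read_state(); print(s["tool_pos"])
im,c=grab("wrist","w3"); T=np.array(c["pose"]); print("yaw",np.arctan2(T[1,0],T[0,0]))
E
```

```text
t: 9.93
tool_pos: [0.6532, -0.0487, 0.2797]
orientation: [1.813, 2.565, 0.002]
force: [-0.5, 0.7, -1.0]
opening: 0.0317
gripper_force: 55.0
t: 10.18
tool_pos: [0.6517, -0.0523, 0.279]
orientation: [-1.819, -2.561, 0.0]
force: [0.8, 0.4, -0.8]
opening: 0.0318
gripper_force: 55.0
[ 0.65165355 -0.05234134  0.2789962 ]
yaw 0.33566912828113593
```

View pics/w3.png

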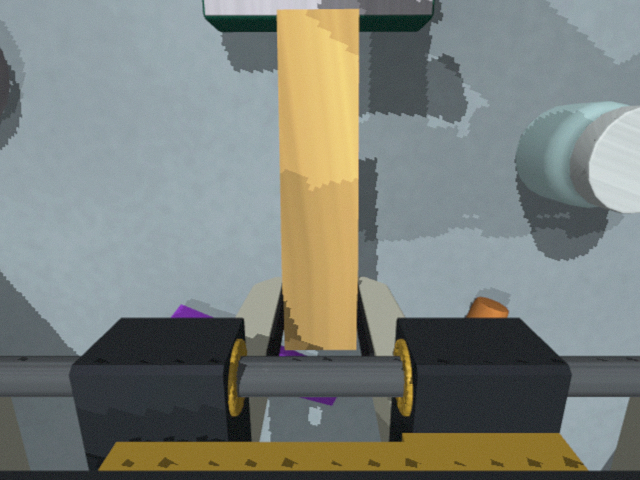

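Wedge tip at (318,10), straight in the grip; bed front edge top runs from (204,14) to (433,14). Computing the tip relative to the press.

Run:
```python
from h import *
s=readout.read_state(); c=get_calibration("wrist"); p=np.array(s["tool_pos"])
l=ray(c,204,14,.032)[:2]; r=ray(c,434,13.5,.032)[:2]; m=(l+r)/2
print("bed front",m,np.linalg.norm(l-r),"normal yaw",np.arctan2(*(l-r)[::-1])-np.pi/2)
zu=p[2]-.1894
tip=(ray(c,278,10,zu+.0025)[:2]+ray(c,358,10.5,zu+.0025)[:2])/2
for yaw in [1.908]:
    X=np.array([np.cos(yaw),np.sin(yaw)]);Y=np.array([-X[1],X[0]])
    O=np.array([.5695,.1855])
    print("bed front in press",(m-O)@X,(m-O)@Y,"tip",(tip-O)@X,(tip-O)@Y,"grip",(p[:2]-O)@X,(p[:2]-O)@Y,"tip-grip",np.linalg.norm(tip-p[:2]),"wedge yaw",np.arctan2(*(tip-p[:2])[::-1]))
im=cv2.imread("pics/w3.png"); print(im[:40:2,240].tolist(), im[6,195:215].tolist())
```

```text
bed front [0.60791124 0.07449656] 0.12209196892209437 normal yaw -4.374768891170159
bed front in press -0.11746046189821636 0.00047737956604226075 tip -0.13136999390105805 0.000819838963113027 grip -0.2516953032577427 0.0011695984405022852 tip-grip 0.12032581769293689 wedge yaw 1.9050932259041735
[[203, 196, 195], [202, 195, 194], [205, 197, 199], [203, 196, 195], [203, 193, 193], [202, 193, 193], [203, 193, 196], [179, 170, 173], [59, 74, 28], [49, 61, 25], [33, 44, 19], [27, 36, 9], [32, 39, 3], [35, 42, 15], [31, 40, 18], [36, 41, 16], [96, 94, 87], [110, 105, 96], [110, 108, 97], [110, 106, 96]] [[178, 169, 158], [177, 170, 156], [176, 170, 155], [176, 170, 158], [175, 169, 155], [177, 171, 157], [177, 169, 156], [131, 129, 108], [90, 96, 57], [148, 151, 130], [197, 186, 184], [204, 195, 195], [203, 194, 195], [203, 198, 198], [206, 198, 199], [207, 198, 199], [208, 197, 200], [210, 201, 203], [204, 196, 198], [202, 191, 194]]
```

```bash
python3 -m handwheel '[[0,0,-1,0,1],[-0.3,0.8,-1.2,0,1],[-0.4,1.1,-1,0,1],[-0.36,1,-1,0,1],[0,0,-0.7,0,1],[0,0,-0.5,0,1],[0,0,0,0,1],[0,0,0,0,1]]'
python3 -m handwheel '[[0,0,-0.1,0,1],[0,0,0,0,1]]'
python3 -m handwheel '[[0,0,-0.1,0,1],[0,0,0,0,1]]'
```

```text
t: 11.22
tool_pos: [0.6418, -0.0226, 0.2252]
orientation: [1.818, 2.562, 0.0]
force: [-0.7, -0.3, -0.5]
opening: 0.0314
gripper_force: 55.0
t: 11.48
tool_pos: [0.6416, -0.0224, 0.2239]
orientation: [1.818, 2.562, 0.0]
force: [-0.7, 0.4, -1.0]
opening: 0.0318
gripper_force: 55.0
t: 11.72
tool_pos: [0.6415, -0.0223, 0.2226]
orientation: [-1.817, -2.562, 0.0]
force: [-0.3, -0.8, -0.3]
opening: 0.0316
gripper_force: 55.0
```

```bash
python3 -m handwheel '[[0,0,-0.05,0,1],[0,0,0,0,1]]'
python3 -m handwheel '[[0,0,-0.05,0,1],[0,0,0,0,1]]'
python3 -m handwheel '[[0,0,-0.05,0,1],[0,0,0,0,1]]'
```

```text
t: 11.98
tool_pos: [0.6415, -0.0223, 0.2221]
orientation: [-1.817, -2.562, 0.0]
force: [-0.3, 0.4, -0.8]
opening: 0.0316
gripper_force: 55.0
t: 12.22
tool_pos: [0.6415, -0.0223, 0.2217]
orientation: [-1.817, -2.562, 0.0]
force: [-0.2, 0.1, -1.7]
opening: 0.0314
gripper_force: 55.0
t: 12.48
tool_pos: [0.6416, -0.0223, 0.2213]
orientation: [1.817, 2.563, -0.0]
force: [-0.4, -0.7, 0.4]
opening: 0.0315
gripper_force: 55.0
```

```bash
python3 -m handwheel '[[0,0,-0.03,0,1],[0,0,0,0,1]]'
python3 -m handwheel '[[0,0,-0.03,0,1],[0,0,0,0,1]]'
```

```text
t: 12.72
tool_pos: [0.6416, -0.0224, 0.221]
orientation: [1.817, 2.562, 0.0]
force: [0.3, -0.2, 0.5]
opening: 0.0316
gripper_force: 55.0
t: 12.98
tool_pos: [0.6416, -0.0224, 0.2208]
orientation: [1.817, 2.562, 0.0]
force: [0.2, -0.3, 1.5]
opening: 0.0317
gripper_force: 55.0
```

```bash
python3 -m handwheel '[[-0.33,0.94,0,0,1],[-0.33,0.94,0,0,1],[-0.33,0.94,0,0,1],[0,0,0,0,1]]'
python3 -m handwheel '[[-0.17,0.47,0,0,1],[-0.17,0.47,0,0,1],[0,0,0,0,1]]'
python3 -m handwheel '[[-0.1,0.28,0,0,1],[-0.1,0.28,0,0,1],[0,0,0,0,1]]'
```

```text
t: 13.48
tool_pos: [0.6313, 0.0073, 0.2208]
orientation: [-1.815, -2.563, -0.001]
force: [-0.3, 1.7, 2.7]
opening: 0.0315
gripper_force: 55.0
t: 13.85
tool_pos: [0.6283, 0.0156, 0.2208]
orientation: [1.817, 2.563, 0.001]
force: [0.5, 0.5, 4.1]
opening: 0.0316
gripper_force: 55.0
t: 14.22
tool_pos: [0.6267, 0.0202, 0.2213]
orientation: [1.816, 2.56, -0.0]
force: [1.9, -5.8, 5.0]
opening: 0.0314
gripper_force: 55.0
```

```bash
python3 -m handwheel '[[-0.1,0.28,0,0,1],[-0.1,0.28,0,0,1],[0,0,0,0,1]]'
python3 -m handwheel '[[-0.1,0.28,0,0,1],[-0.1,0.28,0,0,1],[0,0,0,0,1]]'
```

```text
t: 14.6
tool_pos: [0.6251, 0.0246, 0.2215]
orientation: [1.816, 2.558, -0.002]
force: [3.9, -11.1, 3.3]
opening: 0.0315
gripper_force: 55.0
t: 14.98
tool_pos: [0.6231, 0.0301, 0.2215]
orientation: [1.816, 2.558, -0.002]
force: [4.8, -11.1, 2.9]
opening: 0.0312
gripper_force: 55.0
```

```bash
python3 -m handwheel '[[-0.1,0.28,0,0,1],[-0.1,0.28,0,0,1],[0,0,0,0,1],[0,0,0,0,1]]'
python3 - <<'E'
from h import *
s=readout.read_state(); print(s["tool_pos"],s["force"])
im,c=grab("wrist","w4"); si,cs=grab("side","s4")
s0=cv2.imread("pics/side0.png"); s4=si[:,:,::-1]
a=cv2.resize(s0[130:240,260:380],(390,358),interpolation=cv2.INTER_CUBIC); b=cv2.resize(s4[130:240,260:380],(390,358),interpolation=cv2.INTER_CUBIC)
w=im[0:240,:,::-1]; cv2.imwrite("pics/v4.png",np.vstack([np.hstack([a,b]),cv2.resize(w,(780,240))]))
E
```

```text
t: 15.48
tool_pos: [0.6211, 0.0357, 0.2215]
orientation: [1.816, 2.558, -0.002]
force: [4.4, -12.2, 2.8]
opening: 0.0316
gripper_force: 55.0
[0.62113436 0.03569284 0.22145412] [  4.42514273 -12.24836072   2.84417009]
```

View pics/v4.png

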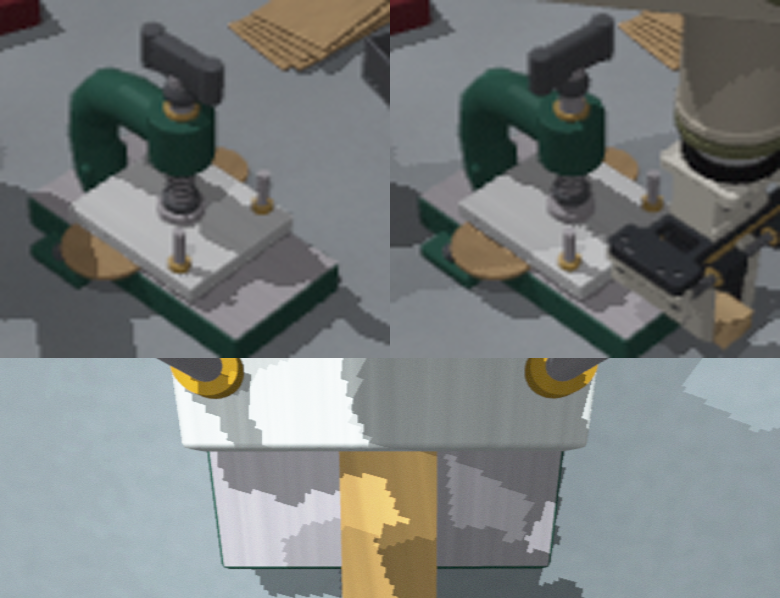

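Run:
```python
from h import *
c=get_calibration("wrist"); im=cv2.imread("pics/w4.png"); w3=cv2.imread("pics/w3.png")
for n,i in (("w3",w3),("w4",im)):  # butt edge location
    print(n,[(v,i[v,310:330].mean(0).round().astype(int).tolist()) for v in range(338,358,2)])
print([(v,im[v,290:335].mean(0).round().astype(int).tolist()) for v in range(84,100)])
X=np.array([np.cos(1.908),np.sin(1.908)]);O=np.array([.5695,.1855])
for v in (90,92,94): print(v,[(z,round(float((ray(c,318,v,z)[:2]-O)@X),4)) for z in (.037,.040,.042)])
p=np.array(readout.read_state()["tool_pos"]);print("tip",(p[:2]-O)@X+.1203)
a=cv2.cvtColor(cv2.imread("pics/side0.png"),6);b=cv2.cvtColor(cv2.imread("pics/s4.png"),6)
def tm(u,v,w,h):
    t=cv2.resize(a[v:v+h,u:u+w],None,fx=8,fy=8,interpolation=2);r=cv2.resize(b[v-4:v+h+4,u-4:u+w+4],None,fx=8,fy=8,interpolation=2)
    m=cv2.matchTemplate(r,t,5);_,q,_,l=cv2.minMaxLoc(m);return (l[0]/8-4,l[1]/8-4,round(q,3))
print("plate left corner",tm(278,184,16,16),"plate front corner",tm(300,205,28,20),"bed",tm(265,185,14,18))
cs=get_calibration("side"); f=np.array([*(O-.07*X),.04]); print("px per 3mm",proj(cs,f)-proj(cs,f-[0,0,.003]))
```

```text
w3 [(338, [95, 156, 188]), (340, [94, 154, 188]), (342, [94, 155, 189]), (344, [90, 146, 178]), (346, [75, 122, 148]), (348, [65, 109, 133]), (350, [115, 118, 114]), (352, [132, 127, 116]), (354, [123, 118, 108]), (356, [69, 66, 62])]
w4 [(338, [103, 169, 204]), (340, [103, 169, 204]), (342, [96, 158, 192]), (344, [82, 134, 164]), (346, [72, 116, 141]), (348, [73, 120, 145]), (350, [107, 116, 119]), (352, [120, 116, 106]), (354, [121, 116, 107]), (356, [72, 68, 65])]
[(84, [165, 165, 160]), (85, [162, 162, 156]), (86, [157, 157, 151]), (87, [150, 149, 143]), (88, [141, 142, 135]), (89, [129, 129, 124]), (90, [115, 115, 110]), (91, [112, 111, 105]), (92, [111, 111, 107]), (93, [93, 119, 134]), (94, [78, 123, 149]), (95, [76, 124, 151]), (96, [76, 124, 150]), (97, [76, 124, 151]), (98, [76, 123, 150]), (99, [76, 124, 151])]
90 [(0.037, -0.0683), (0.04, -0.0685), (0.042, -0.0687)]
92 [(0.037, -0.069), (0.04, -0.0692), (0.042, -0.0694)]
94 [(0.037, -0.0698), (0.04, -0.07), (0.042, -0.0701)]
tip -0.03816636665621857
plate left corner (-0.375, -0.375, 0.935) plate front corner (-0.25, -0.5, 0.967) bed (-0.5, 0.25, 0.882)
px per 3mm [ 0.03363237 -0.83363459]
```

The side-view match and the wrist view agree: the tip is 31 mm past the plate edge, so the plate is about 2.7 mm up. The wedge hasn't slipped in the grip, and the wing has turned about 1.5 rad. Handing in.

```bash
python3 -c "
from plant import job
print(job.close_job())"
```

```text
the job is handed in; nothing more can be done
None
```

I backed the screw off about 1.5 rad with the plate still down, and the gripped wedge now holds the plate about 2.7 mm clear of the insole by my camera estimate; the job is handed in, but the hand-in gave no pass or fail result.

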